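# Mount a plaster column model on the scanning turntable and face its relief to the scanner

### The job

Put the plaster column model on the scanner's turntable: slide its foot down over the spigot, then turn it gently, feeling for the drive pin and never forcing or dropping it, until a slot finds the pin and the foot goes down fully home on the faceplate. Leave it with its carved relief squarely facing the scanner, let go and still, and do not disturb the other things on the bench.

Things in the scene. Friction and masses are not known exactly. Their poses are not given: they have to be found in the camera images.
- column: White plaster model of a column, upright on the bench, loose, about 0.36 kg, 138 mm tall: square steel foot, round drum 64 mm in diameter (26 to 94 mm up) with a carved relief on one side, plain round neck on top. Origin: centre of its underside; z up its axis; x out through the middle of the relief. A dark pencil line on the top face runs from the middle towards the relief's side.
- neck (a point): Where to grip the column: on its axis, 121 mm above its underside. The plain neck is round, 46 mm in diameter, from 94 to 138 mm up.
- relief (a point): Middle of the carved relief (an oval panel of scrolls, about 4 mm proud) on the column's drum: 34 mm out from the axis along the column's x, 54 mm above its underside.
- foot (a point): Centre of the foot's underside (column's origin). Foot: steel, 36 mm square, 26 mm high, with an open bore 18.4 mm wide and 82 mm deep from the underside. Two crossed slots, along the column's x and y axes, cut right across the underside: 9.5 mm wide, 14 mm deep.
- scan_rig: Scanning rig, fixed: a turntable and a grey scanner head (55 x 180 x 62 mm, top 142 mm above the bench, lens 200 mm from the axis) on one base bar. Origin on the turntable's axis at bench height, z up, x from the axis towards the scanner: the relief faces the scanner when the column's x points along the rig's x. Turntable: 140 mm wide at the bottom rim.
- spigot_tip (a point): Centre of the top end of the steel spigot, on the turntable's axis, 105 mm above the bench. The spigot is 16 mm in diameter and stands 50 mm above the faceplate; its top 6 mm taper to 9 mm.
- drive_pin (a point): Top of the drive pin on the turntable's axis, 9 mm above the faceplate. The pin is a level steel rod 6 mm thick and 46 mm long, straight through the spigot. Its direction is not reported (this point does not turn with it) and may be any. A foot whose slots are not in line with it rests on it 9 mm short of home; in line (a quarter turn brings the other slot), it drops over it.
- faceplate (a point): Centre of the turntable's faceplate (120 mm in diameter), 55 mm above the bench. It turns, with spigot and pin, without end either way. It is stiff: about 0.3 N m to turn, stays where left. Pushed down with less than about 15 N, a foot resting on the pin slides round without dragging the pin along. Once the column is home, turning it turns the faceplate, with about 0.1 rad of play.
- scanner_lens (a point): Middle lens on the front of the scanner head, 200 mm from the turntable's axis, 107 mm above the bench.
- tin: Bystander: closed round tin with a paper label, 70 mm in diameter, 83 mm tall. Origin: centre of its underside.
- mallet: Bystander: carver's round wooden mallet standing on its head, 88 mm in diameter, 195 mm tall. Origin: centre of its underside.
- carton: Bystander: closed cardboard box, 130 x 90 x 45 mm. Origin: centre of its underside.
- chisel: Bystander: wood chisel lying flat, 215 mm long, 24 mm high. Origin: below its ferrule, about mid length; x towards the blade.
Things that resemble listed ones, but are neither listed nor needed, are in the scene too. What is shaped like the column but blue is not meant.

How it is judged:
By the outcome, as a careful person would: the job done as asked, in the order asked, and still so for the second after the job is handed in, with the robot touching nothing.
It also fails if it takes over 56 s, if anything falls off the work surface, if the arm or the gripper's body presses on something with over 40 N, if the wrist force passes 120 N, or if a joint passes its speed limit or range.

### The arm

A 7-joint arm with a two-finger parallel gripper is mounted at the origin on the work surface. World frame = base frame: x ahead of the robot, y to its left, z up, the work surface at z = 0. Lengths are in m, angles in rad, forces in N, time in s.
With the tool pointing down it reaches from about 0.4 to 0.925 m from the base axis. Payload 5.6 kg.
Tool frame: the origin (TCP) lies at the centre of the arm's flange, where the gripper is bolted on; the fingertips stand 173 mm ahead of it and the grasp point (between the pads) lies 155 mm ahead of it; z points along the fingers, x is the direction in which the jaws open and shut, and the axes are right-handed (so a half turn about z gives the same grasp; the last joint's range is limited). The gripper opens to 85 mm and grips with 20 to 120 N. Pads are 22 mm wide; open, the fingers measure 114 mm over their backs; the gripper's body (76 mm by 85 mm) begins 54 mm behind the grasp point. The pads swing forward as they close: fully open they stand 13 mm farther back than shut.
Start: joints at [-1.354, 0.468, -0.012, 1.603, 0.006, 1.071, -0.056], TCP at [0.167, 0.628, 0.405] pointing down, gripper open.
Joint ranges: [-2.53, 2.53], [-0.31, 2.02], [-1.57, 1.55], [0.28, 2.44], [-1.29, 4.43], [0.15, 1.84], [-2.92, 2.92]. Speed limits (rad/s): [2.57, 2.57, 3.14, 3.14, 3.14, 3.14, 3.14].

### API

Orientations are given as a unit quaternion [w, x, y, z].
In Python, from cell import r, vision, cut_out, landmark_of gives the robot as it stands. The module is installed in compiled form; this text tells all that it offers.
- The arm moves only by the shell command python3 -m inch 'ROWS'. ROWS is text: rows parted by semicolons, each of 5 numbers parted by spaces: the opening, from 0 (shut) to 1 (fully open), then the shift along the tool's x, y, z in m, then the turn about the tool's z in degrees. In form: hand dx dy dz roll; .... A call has exactly 5 rows; each row shifts and turns the commanded pose from where the row before left it, along the tool's axes as they then stand; what a row does not reach is not made up. A row lasts 1/10 s, in which the tool goes at most 50 mm and 8.59 degrees, less where a joint would pass 70% of its speed; a pose out of reach is approached as far as the arm can. A call is refused whole if a number of a shift passes 0.05 or a number of a turn 8.59, either way. A call with a gripper value outside its range is refused whole. The fingers move at their own pace and stop on an object; the grip force is fixed at half the most. Time passes only in rows, so rows that do not move let the fingers close, or fill a call up. It gives the time, the measured TCP pose, the force and the opening at its end, in the units of the state.
- r.read_state(): the state, without advancing time (a new reading comes with each control period).
- vision.read_camera(name): name is "scene" or "top" or "wrist"; returns a dict with "image" (420x560x3 uint8, blue, green, red), "fx", "fy", "cx", "cy" (pixels), "R" (3x3) and "t" (3): a world point X has camera coordinates R X + t. Camera axes: x right, y down, z forward; pixel columns grow to the right and rows downward; lengths in m; the calibration is good to about 2 mm. A picture is of the moment at which its call begins. There is no depth.
- r.hand_in(): hands the job in, once; it reports no verdict.
Trained networks look in a picture, given as the dict that the camera call returned (one of the last four; its "shot" number tells which), for a name from the list of things; names that differ only in an ending like _2 or _b are one class to them, and where a whole thing is asked for, a point or a joint stands for the part that bears it (a point fixed in the world has none). Each returns a list of dicts, best first, with "p" (0 to 1); they miss things now and then, are a little off and sometimes report something else, mostly with a low value. They report only what shows in the picture. A call takes as long as a camera call. They do not tell look-alikes from the thing itself.
- cut_out(picture, name): "region" (420x560 bool, what is visible of it) and "extent" ([centre column, centre row, width, height] in pixels, round what is visible of it).
- landmark_of(picture, name): "position" ([column, row] in pixels: a listed point, or the origin of a listed thing).
The state is a dict: "time": time; "q": joint angles; "joint_vel": joint speeds; "effort": joint torques, N m; "ee_pos": TCP position; "tcp_rot": TCP orientation; "contact_force": force on the tool from outside, world axes, zero at the start; "ft_torque": the same for the moment, N m; "width": finger opening in m.
Only numpy, scipy, OpenCV 4.12 (cv2) and the standard library are available. Lean on these libraries where they do the work, as an engineer would, in place of code of your own. Each camera call takes 0.05 s, during which the arm holds its last target. There are 200 camera calls.

## Working session

There is one attempt and no reset: what is moved stays moved. The work goes in short steps, Python scripts to look and compute and a shell command to move; the robot and the scene stay as the last step left them, time stands still between calls to the robot, and variables do not carry over. Pictures are saved under pics/ and viewed, about 8 in all and at most 12, crops included, and the job is handed in when it is done.

```bash
mkdir -p pics
cat > h.py <<'E'
import numpy as np, cv2
from cell import r, vision, cut_out, landmark_of
def save(p,n,crop=None,s=1):
    im=p["image"].copy()
    if crop: im=im[crop[1]:crop[3],crop[0]:crop[2]]
    cv2.imwrite("pics/"+n,cv2.resize(im,None,fx=s,fy=s,interpolation=cv2.INTER_CUBIC))
def ray(p,uv):
    R=np.array(p["R"]);t=np.array(p["t"])
    d=R.T@np.array([(uv[0]-p["cx"])/p["fx"],(uv[1]-p["cy"])/p["fy"],1])
    return -R.T@t,d
def at_z(p,uv,z):
    o,d=ray(p,uv); return o+d*(z-o[2])/d[2]
def proj(p,X):
    c=np.array(p["R"])@np.array(X)+np.array(p["t"]); return np.array([p["fx"]*c[0]/c[2]+p["cx"],p["fy"]*c[1]/c[2]+p["cy"]])
E
python3 - <<'E'
from h import *
ps={n:vision.read_camera(n) for n in("scene","top")}
for n,p in ps.items(): print(n,p["fx"],(-np.array(p["R"]).T@p["t"]).round(3))
Z=dict(column=0,neck=.121,relief=.054,foot=0,scan_rig=0,spigot_tip=.105,drive_pin=.064,faceplate=.055,scanner_lens=.107,tin=0,mallet=0,carton=0,chisel=0)
for n,p in ps.items():
    for k,z in Z.items():
        for d in landmark_of(p,k)[:3]:
            print(n,k,round(d["p"],2),np.round(d["position"],1),at_z(p,d["position"],z).round(3)[:2])
cv2.imwrite("pics/a.png",cv2.resize(ps["scene"]["image"],(800,600)))
cv2.imwrite("pics/b.png",cv2.resize(ps["top"]["image"],(800,600)))
s=r.read_state();print(s["tcp_rot"],s["ee_pos"],s["width"],s["time"])
E
```

```text
scene 421.3996508199241 [1.204 0.776 0.766]
top 420.82603038774164 [ 0.259 -0.042  1.508]
scene column 0.93 [252.  206.6] [ 0.51  -0.215]
scene column 0.9 [284.  199.3] [ 0.391 -0.189]
scene neck 0.89 [285.3 168.3] [ 0.391 -0.19 ]
scene neck 0.61 [250.  172.8] [ 0.506 -0.231]
scene neck 0.56 [315.6 219.6] [0.516 0.097]
scene relief 0.86 [254.2 187.6] [ 0.484 -0.239]
scene relief 0.85 [292.3 179.6] [ 0.341 -0.208]
scene foot 0.91 [280.1 200.2] [ 0.406 -0.192]
scene foot 0.65 [250.7 205.2] [ 0.508 -0.225]
scene scan_rig 0.74 [309.3 249.3] [0.508 0.075]
scene spigot_tip 0.69 [311.4 222. ] [0.517 0.082]
scene spigot_tip 0.18 [388.3 228.4] [0.365 0.229]
scene faceplate 0.57 [312.2 230.7] [0.493 0.065]
scene faceplate 0.44 [311.8 234. ] [0.505 0.076]
scene faceplate 0.3 [312.5 217.4] [0.445 0.013]
scene scanner_lens 0.83 [384.9 228.6] [0.376 0.226]
scene scanner_lens 0.21 [311.2 251.2] [0.606 0.182]
scene tin 0.65 [201.9 226.5] [ 0.706 -0.21 ]
scene mallet 0.77 [442.3 292.9] [0.348 0.417]
scene carton 0.8 [181.2 184.3] [ 0.634 -0.49 ]
scene chisel 0.82 [205.5 251.4] [ 0.76  -0.094]
top col
[... 186 characters left out ...]
9 [327.4 270.8] [ 0.36 -0.21]
top relief 0.8 [341.7 235.4] [ 0.484 -0.259]
top scan_rig 0.84 [248.3 232.2] [0.494 0.071]
top spigot_tip 0.85 [246.5 220.8] [0.516 0.071]
top drive_pin 0.55 [248.8 227.9] [0.499 0.065]
top faceplate 0.86 [247.9 227.3] [0.503 0.069]
top scanner_lens 0.74 [193.  255.9] [0.392 0.243]
top tin 0.72 [325.2 172.3] [ 0.728 -0.206]
top mallet 0.79 [148.2 272.2] [0.34 0.42]
top mallet 0.39 [244.3 228.3] [0.508 0.086]
top mallet 0.26 [327.3 175.1] [ 0.718 -0.214]
top carton 0.97 [402.1 201.5] [ 0.625 -0.49 ]
top chisel 0.69 [293.3 162.9] [ 0.762 -0.086]
[1.12291460e-05 7.92770969e-01 6.09519637e-01 4.34025307e-05] [0.1670246  0.6281675  0.40470777] 0.08551180590603202 1.4
```

View pics/a.png

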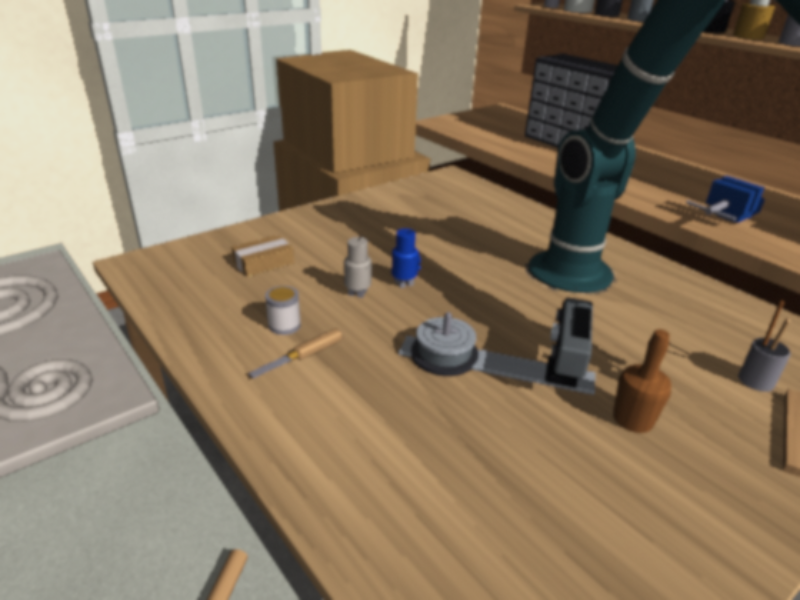

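View pics/b.png

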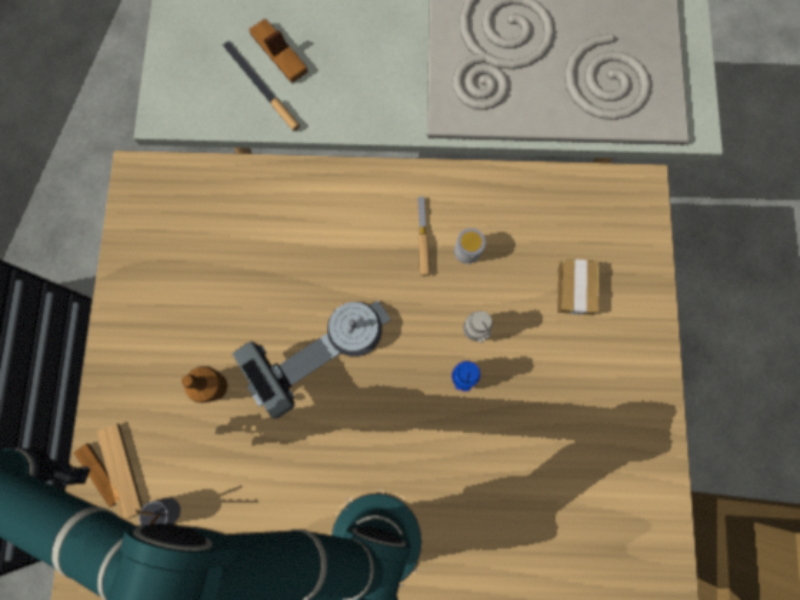

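Candidates for the column: the white or grey one at scene (250,190) / top (336,226), and the blue one at scene (284,185) / top (325,263). Blue is excluded by the description, so I choose the white one and check it in a close crop. The rig is at top (248,228), with its scanner towards the lower left. I'll start moving over the rig, above everything, and look closer on the way.

```bash
for i in 1; do :; done
python3 -m inch '1 -0.0283 0.0305 0 0;1 -0.0283 0.0305 0 0;1 -0.0283 0.0305 0 0;1 -0.0283 0.0305 0 0;1 -0.0283 0.0305 0 0'
python3 -m inch '1 -0.0283 0.0305 0 0;1 -0.0283 0.0305 0 0;1 -0.0283 0.0305 0 0;1 -0.0283 0.0305 0 0;1 -0.0283 0.0305 0 0'
python3 -m inch '1 -0.0283 0.0305 0 0;1 -0.0283 0.0305 0 0;1 -0.0283 0.0305 0 0;1 -0.0283 0.0305 0 0;1 0 0 0 0'
python3 - <<'E'
from h import *
t=vision.read_camera("top");w=vision.read_camera("wrist");s=vision.read_camera("scene")
print((-np.array(w["R"]).T@w["t"]).round(3),np.array(w["R"]).round(2).tolist(),w["fx"])
for n,p in(("w",w),("s",s)):
  for k,z in dict(spigot_tip=.105,drive_pin=.064,faceplate=.055,scan_rig=0,scanner_lens=.107,column=0,neck=.121).items():
    for d in landmark_of(p,k)[:2]: print(n,k,round(d["p"],2),np.round(d["position"],1),at_z(p,d["position"],z).round(4)[:2])
a=s["image"][150:220,220:320]; b=t["image"][195:285,290:380]
a=cv2.resize(a,(430,300),interpolation=3);b=cv2.resize(b,(300,300),interpolation=3)
c=cv2.resize(w["image"],(400,300));c=np.hstack([c,np.zeros((300,330,3),np.uint8)])
cv2.imwrite("pics/c.png",np.vstack([np.hstack([a,b]),c]))
st=r.read_state();print(st["ee_pos"],st["tcp_rot"],st["q"],st["contact_force"])
E
```

```text
time: 1.9
ee_pos: [0.2788, 0.4507, 0.4049]
tcp_rot: [-0.0, 0.793, 0.61, 0.0]
contact_force: [-0.0, 1.8, -0.4]
width: 0.0855
time: 2.4
ee_pos: [0.3897, 0.2748, 0.4051]
tcp_rot: [-0.0, 0.793, 0.61, 0.0]
contact_force: [0.7, 0.1, 0.3]
width: 0.0854
time: 2.9
ee_pos: [0.4802, 0.1302, 0.4052]
tcp_rot: [0.001, 0.796, 0.606, 0.0]
contact_force: [-0.8, 0.4, -0.4]
width: 0.0854
[0.414 0.151 0.374] [[0.26, 0.97, -0.0], [0.93, -0.25, 0.27], [0.26, -0.07, -0.96]] 290.41114933727397
w spigot_tip 0.89 [231.8 245.1] [0.5045 0.0718]
w spigot_tip 0.2 [120.9 385.2] [ 0.636  -0.1055]
w drive_pin 0.59 [235.7 227.9] [0.4997 0.0704]
w faceplate 0.78 [237.4 224.4] [0.4986 0.0712]
w scan_rig 0.63 [245.6 214. ] [0.5022 0.0725]
w scanner_lens 0.88 [375.9  68.1] [0.3841 0.238 ]
w column 0.82 [ 18.  187.3] [ 0.3897 -0.204 ]
w column 0.7 [ 41.6 270.9] [ 0.5066 -0.2318]
s spigot_tip 0.86 [310.9 220.7] [0.5134 0.0766]
s drive_pin 0.55 [312.7 231.6] [0.5035 0.0778]
s faceplate 0.72 [313.6 236.2] [0.5076 0.0872]
s scan_rig 0.76 [309.8 248.2] [0.5032 0.0719]
s scanner_lens 0.73 [384.4 230.4] [0.3836 0.2304]
s column 0.81 [281.6 198. ] [ 0.3927 -0.2009]
s column 0.69 [251.7 203.4] [ 0.499  -0.2323]
s neck 0.95 [248.1 172.6] [ 0.5106 -0.2355]
s neck 0.88 [283.8 165.9] [ 0.3843 -0.2063]
[0.47786344 0.13559707 0.40468393] [7.73350272e-06 7.92759835e-01 6.09534120e-01 9.51805093e-06] [-0.59351578  0.20533699  0.28518518  1.98672524 -0.07013373  0.95874109
  1.03727248] [ 0.21070577  0.38738691 -0.0896704 ]
```

View pics/c.png

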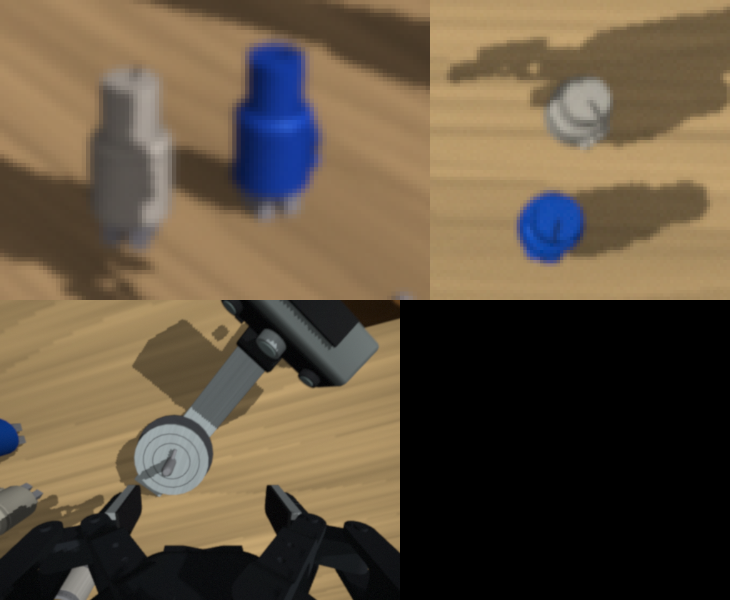

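The crop shows the white plaster column at scene (250,190). Its pencil line points lower right in the top view, about 225° in the world, and the blue look-alike stands about 12 cm away. Next I go over the white column.

```bash
python3 -m inch '1 -0.0436 0.0155 0 0;1 -0.0436 0.0155 0 0;1 -0.0436 0.0155 0 0;1 -0.0436 0.0155 0 0;1 -0.0436 0.0155 0 0'
python3 -m inch '1 -0.0436 0.0155 0 0;1 -0.0436 0.0155 0 0;1 -0.0436 0.0155 0 0;1 0 0 0 0;1 0 0 0 0'
python3 - <<'E'
from h import *
w=vision.read_camera("wrist")
print((-np.array(w["R"]).T@w["t"]).round(3))
for k,z in dict(column=0,neck=.121,relief=.054,foot=0).items():
    for d in landmark_of(w,k)[:2]: print(k,round(d["p"],2),np.round(d["position"],1),at_z(w,d["position"],z).round(4)[:2])
for d in cut_out(w,"column")[:2]: print(d["p"],d["extent"])
print(proj(w,(.508,-.233,.138)))
u,v=proj(w,(.508,-.233,.12)).astype(int);
save(w,"d.png",(140,180,420,390),2.8)
st=r.read_state();print(st["ee_pos"],st["tcp_rot"],st["q"])
E
```

```text
time: 4.25
ee_pos: [0.4966, -0.0968, 0.4049]
tcp_rot: [0.0, 0.793, 0.61, 0.0]
contact_force: [0.5, 0.3, -0.5]
width: 0.0859
time: 4.75
ee_pos: [0.5077, -0.2346, 0.4044]
tcp_rot: [-0.0, 0.794, 0.608, -0.0]
contact_force: [-0.1, 0.3, -0.5]
width: 0.0855
[ 0.442 -0.217  0.374]
column 0.98 [287.2  87.2] [ 0.3931 -0.2006]
column 0.71 [287.9 187. ] [ 0.5097 -0.2307]
neck 0.86 [287.1  58. ] [ 0.3885 -0.2005]
neck 0.73 [286.9 212. ] [ 0.5097 -0.2329]
relief 0.68 [264.7 178. ] [ 0.4836 -0.2508]
relief 0.57 [337.7 316. ] [ 0.6763 -0.2101]
foot 0.63 [286.9 210.4] [ 0.5399 -0.24  ]
0.98 [285.9, 66.1, 72.8, 90.4]
0.97 [288.9, 200.2, 66.0, 79.5]
[286.37972359 215.43385913]
[ 0.50836555 -0.2320606   0.40474375] [-1.60022950e-04  7.92066111e-01  6.10435243e-01  2.53379088e-04] [-0.0365415   0.3296135   0.50088996  1.85654675 -0.18630886  1.00153505
  1.85587412]
```

View pics/d.png

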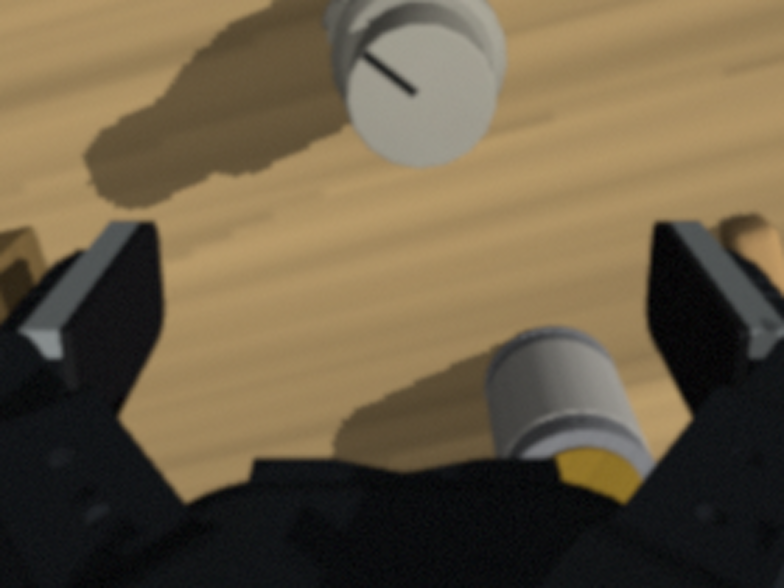

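The wrist crop shows the column's top disc centred at crop (422,95), which is pixel (290.7,213.9). The pencil line runs from the middle to crop (365,54). The tin is at the lower right, clear of the fingers.

Run:
```python
from h import *
w=vision.read_camera("wrist")
g=cv2.cvtColor(w["image"],cv2.COLOR_BGR2GRAY)
c=at_z(w,(290.7,213.9),.138);a=at_z(w,(288.2,213.6),.138);b=at_z(w,(270.4,199.3),.138)
print(c,a,b,np.degrees(np.arctan2(*(b-a)[1::-1])),np.linalg.norm(b-a),np.degrees(np.arctan2(*(b-c)[1::-1])))
# dark pixels on disc
m=np.zeros_like(g);cv2.circle(m,(291,214),25,255,-1)
ys,xs=np.where((m>0)&(g<90));print(len(xs))
P=np.array([at_z(w,(x,y),.138)[:2] for x,y in zip(xs,ys)]);v=cv2.fitLine(P.astype(np.float32),cv2.DIST_L2,0,.0001,.0001).ravel();print(np.degrees(np.arctan2(v[1],v[0])),P.min(0),P.max(0))
# disc ellipse
m2=((cv2.cvtColor(w["image"],cv2.COLOR_BGR2HSV)[...,1]<60)&(g>130)).astype(np.uint8);print(g[205:225:5,275:310:8])
s=r.read_state();print(s["ee_pos"],s["ft_torque"])
```

```text
[ 0.50858921 -0.22651419  0.138     ] [ 0.50779865 -0.22848899  0.138     ] [ 0.49206686 -0.2397189   0.138     ] -144.47940802014648 0.019328734643787336 -141.36805477716672
53
35.71105 [ 0.49338182 -0.24169459] [ 0.506176   -0.23156019]
[[ 53 156 158 156 158]
 [150 103 156 156 157]
 [154 142 155 155 155]
 [154 154 153 154 155]]
[ 0.50832881 -0.23230021  0.40479226] [-0.00187728  0.01503213 -0.01679371]
```

```bash
python3 -m inch '1 0.002 0.0005 0.035 0;1 0 0 0.035 0;1 0 0 0.035 0;1 0 0 0.023 0;0.65 0 0 0 0'
python3 -m inch '0.58 0 0 0 0;0.5 0 0 0 0;0.2 0 0 0 0;0 0 0 0 0;0 0 0 0 0'
python3 - <<'E'
from h import *
s=r.read_state();print(s["time"],s["ee_pos"],s["contact_force"],s["ft_torque"],s["width"])
E
```

```text
time: 5.6
ee_pos: [0.5081, -0.2303, 0.2738]
tcp_rot: [-0.003, 0.792, 0.61, -0.002]
contact_force: [-0.6, -0.1, -0.1]
width: 0.0729
time: 6.1
ee_pos: [0.5098, -0.2318, 0.2785]
tcp_rot: [0.001, 0.793, 0.61, 0.001]
contact_force: [-0.6, 1.2, 6.5]
width: 0.0446
6.1 [ 0.50976971 -0.23180496  0.27849041] [-0.64496181  1.24094567  6.54678279] [0.13460194 0.19700723 0.0338504 ] 0.044610404138333525
```

```bash
python3 -m inch '0 0 0 -0.02 0;0 0 0 -0.04 0;0 0 0 -0.04 0;0 0 0 -0.035 0;0 0 0 0 0'
python3 -m inch '0 0.0413 -0.0121 0 0;0 0.0413 -0.0121 0 0;0 0.0413 -0.0121 0 0;0 0.0413 -0.0121 0 0;0 0.0413 -0.0121 0 0'
python3 -m inch '0 0.0413 -0.0121 0 0;0 0.0413 -0.0121 0 0;0 0 0 0 8.5;0 0 0 0 8.5;0 0 0 0 8.5'
python3 -m inch '0 0 0 0 8.5;0 0 0 0 8.5;0 0 0 0 8.5;0 0 0 0 8.5;0 0 0 0 8.5'
python3 -m inch '0 0 0 0 8.5;0 0 0 0 8.5;0 0 0 0 5;0 0 0 0 0;0 0 0 0 0'
cat > look.py <<'E'
from h import *
import sys
n=sys.argv[1]
P={k:vision.read_camera(k) for k in("wrist","scene","top")}
for c,p in P.items():
  for k,z in dict(spigot_tip=.105,drive_pin=.064,faceplate=.055,scan_rig=0,scanner_lens=.107).items():
    for d in landmark_of(p,k)[:1]: print(c,k,round(d["p"],2),np.round(d["position"],1),at_z(p,d["position"],z).round(4)[:2])
  for k in("column","foot","relief"):
    for d in landmark_of(p,k)[:1]: print(c,k,round(d["p"],2),np.round(d["position"],1))
st=r.read_state();print(st["time"],st["ee_pos"],st["tcp_rot"],st["q"].round(2),st["contact_force"].round(2),st["ft_torque"].round(3),st["width"])
a=P["scene"]["image"][140:280,240:420];b=P["top"]["image"][150:300,160:310];w=P["wrist"]["image"]
cv2.imwrite("pics/"+n,np.vstack([np.hstack([cv2.resize(a,(385,300),interpolation=3),cv2.resize(b,(300,300),interpolation=3)]),np.hstack([cv2.resize(w,(400,300)),cv2.resize(w[60:330,160:440],(285,300))])]))
E
python3 look.py e.png
```

```text
time: 6.6
ee_pos: [0.5099, -0.2325, 0.4168]
tcp_rot: [0.004, 0.793, 0.609, 0.003]
contact_force: [1.0, -0.4, -4.4]
width: 0.0445
time: 7.1
ee_pos: [0.5026, -0.0147, 0.4105]
tcp_rot: [-0.001, 0.793, 0.609, -0.001]
contact_force: [1.2, 0.9, -3.7]
width: 0.0446
time: 7.6
ee_pos: [0.5007, 0.0699, 0.4103]
tcp_rot: [-0.0, 0.909, 0.417, -0.001]
contact_force: [-0.2, -0.7, -4.8]
width: 0.0442
time: 8.1
ee_pos: [0.5007, 0.0695, 0.4104]
tcp_rot: [0.0, 0.998, 0.059, -0.001]
contact_force: [-0.3, -0.9, -4.0]
width: 0.0446
time: 8.6
ee_pos: [0.501, 0.0696, 0.4109]
tcp_rot: [0.0, 0.992, -0.128, -0.001]
contact_force: [-0.2, -0.9, -3.8]
width: 0.0443
wrist faceplate 0.87 [284.6 192.2] [0.5017 0.071 ]
wrist scan_rig 0.57 [285.  185.9] [0.5015 0.0681]
wrist scanner_lens 0.73 [101.1  53. ] [0.3847 0.2367]
wrist column 0.87 [286.6 207.2]
wrist relief 0.62 [246.6 202.7]
scene spigot_tip 0.84 [313.5 218.5] [0.5    0.0726]
scene drive_pin 0.92 [311.2 233.5] [0.5132 0.0822]
scene faceplate 0.91 [312.  234.6] [0.5061 0.0787]
scene scan_rig 0.98 [309.7 248.8] [0.5054 0.0739]
scene scanner_lens 0.67 [386.4 231.2] [0.3821 0.2361]
scene column 0.89 [312.8 209.8]
scene foot 0.69 [280.1 199.1]
scene relief 0.85 [324.8 197.3]
top spigot_tip 0.88 [245.8 222.2] [0.5114 0.0729]
top drive_pin 0.59 [247.6 226.9] [0.5024 0.0692]
top faceplate 0.9 [245.8 225.3] [0.5094 0.0765]
top scan_rig 0.74 [248.6 230.5] [0.5001 0.0699]
top scanner_lens 0.84 [192.1 258.7] [0.3828 0.2453]
top column 0.76 [323.7 263.6]
top relief 0.78 [324.5 271.6]
9.95 [0.50150495 0.06958583 0.4116905 ] [-2.34110920e-05  9.91570011e-01 -1.29572033e-01  2.42392139e-05] [-0.71  0.23  0.59  1.97 -0.15  0.98 -0.31] [ 0.36  0.35 -4.21] [-0.029  0.033 -0.007] 0.04488578785137968
```

View pics/e.png

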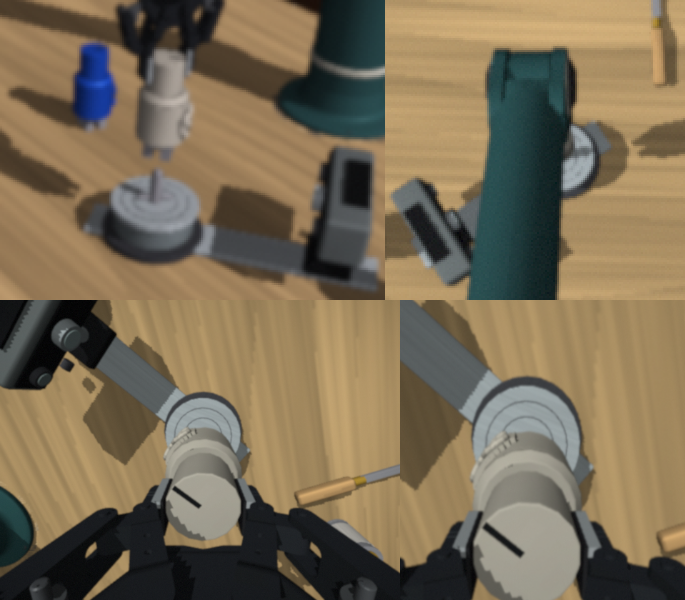

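The picture shows the column held upright with its line pointing towards the scanner. It stands about 30 mm above the spigot tip, which is at scene (313,218). I'll fit the faceplate circle, the bar direction and the column's disc in the wrist view.

```bash
cat > fit.py <<'E'
from h import *
from scipy.optimize import minimize
w=vision.read_camera("wrist");g=cv2.cvtColor(w["image"],cv2.COLOR_BGR2GRAY);np.save("w.npy",g)
E=cv2.Canny(g,50,120)
D=np.minimum(cv2.distanceTransform(255-E,cv2.DIST_L2,5),4)
def cost(c,z,r,th):
    P=[proj(w,(c[0]+r*np.cos(t),c[1]+r*np.sin(t),z)) for t in th]
    P=np.array(P,np.float32);return cv2.remap(D,P[:,:1],P[:,1:],cv2.INTER_LINEAR).mean()
st=r.read_state();tc=st["ee_pos"]
def fit(name,z,r,th,x0):
    best=min((cost((x0[0]+i,x0[1]+j),z,r,th),i,j) for i in np.arange(-.01,.011,.001) for j in np.arange(-.01,.011,.001))
    m=minimize(cost,(x0[0]+best[1],x0[1]+best[2]),(z,r,th),method="Nelder-Mead",options=dict(initial_simplex=None));print(name,m.x.round(4),round(m.fun,2));return m.x
# visible arc: side toward camera top (camera y up = ?)
up=-np.array(w["R"])[1,:2];a0=np.arctan2(up[1],up[0]);print("up",np.degrees(a0))
th=a0+np.linspace(-1.5,1.5,120)
fit("faceplate",.055,.06,th,(.502,.071))
fit("disc",tc[2]-.277+.138,.023,np.linspace(0,6.28,120),tc[:2])
print(tc)
# bar edges as long lines
L=cv2.createLineSegmentDetector().detect(g)[0][:,0]
for l in L:
    if np.hypot(l[2]-l[0],l[3]-l[1])>25:
        a,b=at_z(w,l[:2],.02),at_z(w,l[2:],.02);an=np.degrees(np.arctan2(*(b-a)[1::-1]))%180
        if 110<an<140: print(l.round(),an.round(1))
m=np.zeros_like(g);p=proj(w,(tc[0],tc[1],tc[2]-.139));cv2.circle(m,tuple(int(x) for x in p),36,255,-1)
ys,xs=np.where((m>0)&(g<80));print(p,len(xs));
for k in zip(xs,ys): pass
P=np.array([at_z(w,(x,y),tc[2]-.139)[:2] for x,y in zip(xs,ys)]);sel=np.linalg.norm(P-tc[:2],axis=1)<.02;P=P[sel]
v=cv2.fitLine(P.astype(np.float32),cv2.DIST_L2,0,.0001,.0001).ravel();print("line",len(P),np.degrees(np.arctan2(v[1],v[0]))%180,P.mean(0))
E
python3 fit.py
```

```text
up 75.13620099580413
faceplate [0.501  0.0723] 0.22
disc [0.5041 0.0725] 1.83
[0.50151908 0.06957862 0.41169063]
[244. 259. 282. 287.] 125.9
[277. 291. 240. 264.] 126.0
[463. 315. 513. 350.] 129.8
[125. 100.  95.  73.] 119.8
[388. 377. 442. 418.] 124.4
[453. 418. 435. 398.] 115.2
[126.  17. 155.  41.] 125.4
[513. 349. 559. 382.] 129.6
[431. 293. 461. 314.] 129.8
[330. 165. 313. 145.] 118.1
[435. 400. 406. 367.] 114.7
[191.  51. 224.  79.] 126.4
[175. 231. 142. 209.] 126.2
[  1. 253.  26. 272.] 119.5
[485. 310. 509. 331.] 124.9
[138.  98. 162. 116.] 126.5
[283.44671324 299.37914038] 152
line 152 125.772964 [0.49773999 0.07935549]
```

Run:
```python
import numpy as np,cv2
g=np.load("w.npy");c=g[215:375,180:390]
c=cv2.createCLAHE(3,(4,4)).apply(c);cv2.imwrite("pics/f.png",cv2.resize(c,None,fx=3.6,fy=3.6,interpolation=3))
```

```text
(no output)
```

View pics/f.png

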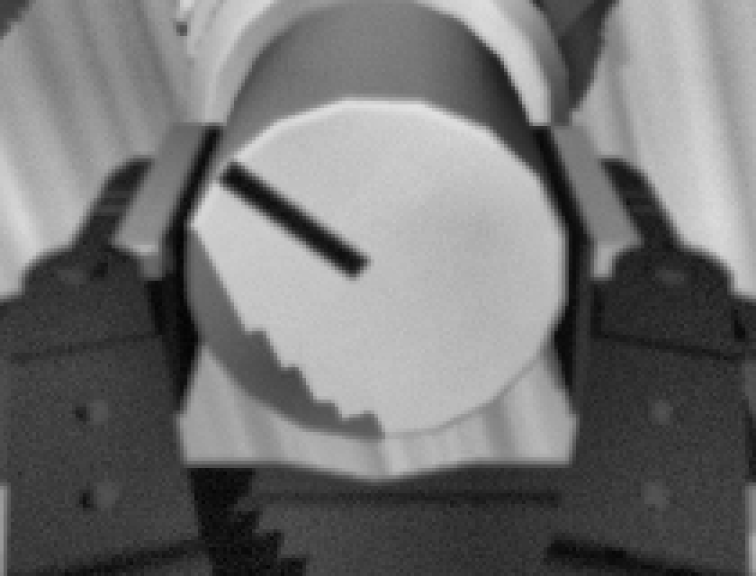

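The disc centre is at crop (375,268), about 2 mm from where the TCP predicts it. The relative offset to the faceplate is about −1.5 mm in x, well inside the taper's capture. I descend gently and feel.

```bash
python3 -m inch '0 -0.0015 0.0004 0.015 0;0 0 0 0.01 0;0 0 0 0.003 0;0 0 0 0.002 0;0 0 0 0 0'
python3 -m inch '0 0 0 0.002 0;0 0 0 0.002 0;0 0 0 0.001 0;0 0 0 0 0;0 0 0 0 0'
python3 -c "
from h import *
s=r.read_state();print(s['ee_pos'],s['contact_force'],s['ft_torque'])"
```

```text
time: 10.5
ee_pos: [0.5001, 0.0696, 0.3817]
tcp_rot: [0.0, 0.992, -0.13, 0.0]
contact_force: [-0.6, 0.7, -3.9]
width: 0.0447
time: 11.0
ee_pos: [0.5, 0.0695, 0.3767]
tcp_rot: [-0.0, 0.992, -0.13, 0.0]
contact_force: [-0.4, 0.1, -3.3]
width: 0.0449
[0.49997658 0.06953735 0.37674539] [-0.38930148  0.11076853 -3.30877621] [ 0.00991658 -0.03892965  0.01323487]
```

```bash
python3 -m inch '0 0 0 0.001 0;0 0 0 0.001 0;0 0 0 0.001 0;0 0 0 0.001 0;0 0 0 0 0'
python3 -m inch '0 0 0 0.001 0;0 0 0 0.001 0;0 0 0 0 0;0 0 0 0 0;0 0 0 0 0'
python3 -c "
from h import *
s=r.read_state();print(s['ee_pos'],s['contact_force'],s['ft_torque'])"
```

```text
time: 11.5
ee_pos: [0.4999, 0.0696, 0.3725]
tcp_rot: [0.0, 0.992, -0.13, -0.0]
contact_force: [-0.1, 0.6, -4.8]
width: 0.0442
time: 12.0
ee_pos: [0.5, 0.0696, 0.3707]
tcp_rot: [-0.0, 0.992, -0.13, 0.0]
contact_force: [-0.0, 0.3, -4.0]
width: 0.0446
[0.49996723 0.06957757 0.37069699] [-0.0477421   0.26837958 -4.00588763] [ 0.02774015 -0.04438067 -0.025715  ]
```

```bash
python3 -m inch '0 0 0 0.001 0;0 0 0 0.001 0;0 0 0 0.001 0;0 0 0 0.001 0;0 0 0 0 0'
python3 -m inch '0 0 0 0.001 0;0 0 0 0.001 0;0 0 0 0.001 0;0 0 0 0.001 0;0 0 0 0 0'
python3 -c "
from h import *
s=r.read_state();print(s['ee_pos'],s['contact_force'],s['ft_torque'])"
```

```text
time: 12.5
ee_pos: [0.4999, 0.0696, 0.3665]
tcp_rot: [0.0, 0.992, -0.13, -0.0]
contact_force: [0.1, -0.5, -4.2]
width: 0.0445
time: 13.0
ee_pos: [0.4999, 0.0696, 0.3625]
tcp_rot: [0.0, 0.992, -0.13, -0.0]
contact_force: [-0.1, 0.6, -4.1]
width: 0.045
[0.49989215 0.06956936 0.36252189] [-0.05397348  0.64234568 -4.14269864] [0.00061981 0.04757779 0.03164031]
```

```bash
python3 -m inch '0 0 0 0.003 0;0 0 0 0.003 0;0 0 0 0.003 0;0 0 0 0.003 0;0 0 0 0 0'
python3 -m inch '0 0 0 0.002 0;0 0 0 0.002 0;0 0 0 0.001 0;0 0 0 0 0;0 0 0 0 0'
python3 look.py g.png
```

```text
time: 13.5
ee_pos: [0.4998, 0.0696, 0.3502]
tcp_rot: [0.0, 0.992, -0.13, -0.0]
contact_force: [0.1, -0.6, -4.2]
width: 0.0449
time: 14.0
ee_pos: [0.5, 0.0696, 0.3457]
tcp_rot: [-0.0, 0.992, -0.13, 0.0]
contact_force: [0.1, 0.1, -4.4]
width: 0.0449
wrist scan_rig 0.27 [39.3 28.2] [0.316  0.2874]
wrist scanner_lens 0.61 [40.2 28.6] [0.385  0.2354]
wrist column 0.93 [283.7 208.9]
wrist relief 0.79 [246.9 200.3]
scene spigot_tip 0.69 [315.3 219.6] [0.4996 0.0797]
scene drive_pin 0.87 [312.  230.4] [0.5012 0.0722]
scene faceplate 0.88 [313.2 236.1] [0.5082 0.0861]
scene scan_rig 0.81 [308.6 250.1] [0.5121 0.0766]
scene scanner_lens 0.95 [386.2 228.2] [0.3714 0.2265]
scene column 0.98 [278.9 198.8]
scene foot 0.93 [283.2 199.1]
scene relief 0.96 [295.4 181.1]
top spigot_tip 0.68 [245.2 221.8] [0.5128 0.075 ]
top drive_pin 0.91 [245.6 227.6] [0.4997 0.0761]
top faceplate 0.73 [248.2 226.8] [0.5044 0.0678]
top scan_rig 0.92 [247.7 232.7] [0.4919 0.0728]
top scanner_lens 0.69 [194.2 257.2] [0.388  0.2387]
top column 0.75 [321.7 261.5]
top relief 0.83 [322.8 275.2]
15.35 [0.49995171 0.06955059 0.34568265] [-6.72191839e-07  9.91568032e-01 -1.29587180e-01  1.46188546e-05] [-0.67  0.32  0.56  2.04 -0.23  0.84 -0.24] [ 0.2   0.55 -4.05] [-0.053 -0.016 -0.037] 0.04467815321979573
```

View pics/g.png

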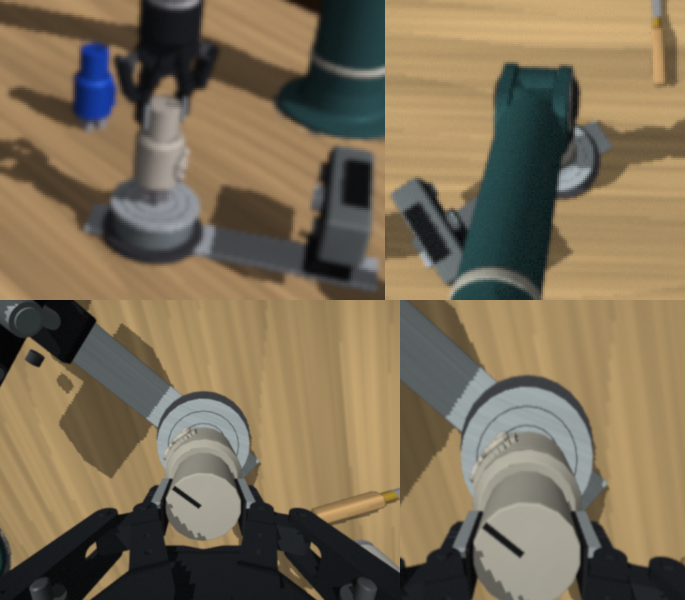

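The column is over the spigot, just above the pin. I creep down to feel for the pin.

```bash
python3 -m inch '0 0 0 0.001 0;0 0 0 0.001 0;0 0 0 0.001 0;0 0 0 0 0;0 0 0 0 0'
python3 -m inch '0 0 0 0.001 0;0 0 0 0.0005 0;0 0 0 0 0;0 0 0 0 0;0 0 0 0 0'
```

```text
time: 15.85
ee_pos: [0.5, 0.0696, 0.3427]
tcp_rot: [0.0, 0.992, -0.13, -0.0]
contact_force: [-0.5, 0.0, -4.3]
width: 0.0449
time: 16.35
ee_pos: [0.5002, 0.0696, 0.3421]
tcp_rot: [-0.0, 0.992, -0.13, 0.0]
contact_force: [-2.7, -0.7, 5.4]
width: 0.0443
```

The foot rests on the pin with about 9.5 N, under the 15 N limit. I turn gently and watch force and height.

```bash
python3 -m inch '0 0 0 0 2.5;0 0 0 0 2.5;0 0 0 0 2.5;0 0 0 0 0;0 0 0 0 0'
python3 -c "
from h import *
s=r.read_state();print(s['ee_pos'],s['contact_force'],s['ft_torque'])"
```

```text
time: 16.85
ee_pos: [0.5, 0.0695, 0.3421]
tcp_rot: [-0.0, 0.981, -0.194, -0.0]
contact_force: [-3.2, 0.0, 7.1]
width: 0.0446
[0.50001831 0.06945242 0.34214363] [-3.19085252  0.02395932  7.0671567 ] [-0.10022826  1.0499936   0.00729293]
```

```bash
python3 -m inch '0 -0.0003 0 -0.0002 2.5;0 0 0 0 2.5;0 0 0 0 2.5;0 0 0 0 2.5;0 0 0 0 0'
python3 -c "
from h import *
s=r.read_state();print(s['ee_pos'],s['contact_force'],s['ft_torque'])"
```

```text
time: 17.35
ee_pos: [0.4997, 0.0697, 0.3422]
tcp_rot: [-0.0, 0.96, -0.279, -0.0]
contact_force: [-3.8, 0.4, 7.7]
width: 0.0443
[0.49965423 0.06974941 0.34222332] [-3.7949376   0.39639576  7.68571648] [-0.01074843  1.16351868 -0.0350323 ]
```

```bash
python3 -m inch '0 0 0 -0.0003 2.5;0 0 0 0 2.5;0 0 0 0 2.5;0 0 0 0 2.5;0 0 0 0 0'
python3 -c "
from h import *
s=r.read_state();print(s['ee_pos'],s['contact_force'],s['ft_torque'])"
```

```text
time: 17.85
ee_pos: [0.4995, 0.0699, 0.3423]
tcp_rot: [-0.0, 0.932, -0.362, -0.001]
contact_force: [-4.2, 0.9, 5.4]
width: 0.0445
[0.4994726  0.06993877 0.34225361] [-4.20745802  0.87081353  5.448964  ] [0.19650669 1.07747559 0.02368323]
```

```bash
python3 -m inch '0 0 0 0 2.5;0 0 0 0 2.5;0 0 0 0 2.5;0 0 0 0 2.5;0 0 0 0 0'
python3 -c "
from h import *
s=r.read_state();print(s['ee_pos'],s['contact_force'],s['ft_torque'])"
```

```text
time: 18.35
ee_pos: [0.4995, 0.0701, 0.3422]
tcp_rot: [-0.0, 0.897, -0.442, -0.001]
contact_force: [-3.1, 0.9, 5.3]
width: 0.0447
[0.49946165 0.07013894 0.34224406] [-3.0758782   0.90747026  5.32036196] [ 0.38556296  1.02708133 -0.00495582]
```

```bash
python3 -m inch '0 0 0 0 2.5;0 0 0 0 2.5;0 0 0 0 2.5;0 0 0 0 2.5;0 0 0 0 0'
python3 -c "
from h import *
s=r.read_state();print(s['ee_pos'],s['contact_force'],s['ft_torque'])"
```

```text
time: 18.85
ee_pos: [0.4995, 0.0704, 0.3422]
tcp_rot: [-0.0, 0.855, -0.518, -0.001]
contact_force: [-2.8, 2.0, 4.7]
width: 0.0448
[0.49946147 0.07042528 0.34219182] [-2.7756121   1.99525585  4.66096984] [ 5.61384761e-01  1.07949974e+00 -1.06988676e-03]
```

```bash
python3 -m inch '0 0 0 0 2.5;0 0 0 0 2.5;0 0 0 0 2.5;0 0 0 0 2.5;0 0 0 0 0'
python3 -c "
from h import *
s=r.read_state();print(s['ee_pos'],s['contact_force'],s['ft_torque'])"
```

```text
time: 19.35
ee_pos: [0.4993, 0.0707, 0.3419]
tcp_rot: [-0.0, 0.807, -0.59, -0.001]
contact_force: [-4.2, 3.5, 3.4]
width: 0.0449
[0.49931827 0.07072585 0.34192262] [-4.15339498  3.48343284  3.38922529] [ 1.18333773  1.229193   -0.01864831]
```

```bash
python3 -m inch '0 -0.0008 0.0003 0 2.5;0 0 0 0 2.5;0 0 0 0 2.5;0 0 0 0 0;0 0 0 0 0'
python3 -c "
from h import *
s=r.read_state();print(s['ee_pos'],s['contact_force'],s['ft_torque'])"
```

```text
time: 19.85
ee_pos: [0.4989, 0.0711, 0.3414]
tcp_rot: [-0.0, 0.767, -0.641, -0.001]
contact_force: [-2.2, 4.1, -3.3]
width: 0.0445
[0.49886851 0.07108135 0.34140191] [-2.17247058  4.09101106 -3.27120054] [1.40325986 0.66775634 0.030365  ]
```

```bash
python3 -m inch '0 0 0 0 2.5;0 0 0 0 2.5;0 0 0 0 2.5;0 0 0 0 0;0 0 0 0 0'
python3 -c "
from h import *
s=r.read_state();print(s['ee_pos'],s['contact_force'],s['ft_torque'])"
```

```text
time: 20.35
ee_pos: [0.4988, 0.0713, 0.3413]
tcp_rot: [-0.0, 0.724, -0.69, -0.001]
contact_force: [-2.5, 5.0, -3.7]
width: 0.0448
[0.49877177 0.07129442 0.34128762] [-2.53748332  4.99791054 -3.70204187] [1.62521859 0.65227719 0.06005446]
```

```bash
python3 -m inch '0 -0.0006 0.0003 0 -2;0 0 0 0 -2;0 0 0 0.0007 0;0 0 0 0.0005 0;0 0 0 0 0'
python3 -c "
from h import *
s=r.read_state();print(s['ee_pos'],s['contact_force'],s['ft_torque'])"
```

```text
time: 20.85
ee_pos: [0.499, 0.0712, 0.3408]
tcp_rot: [-0.0, 0.747, -0.665, -0.0]
contact_force: [-2.5, 5.0, -1.1]
width: 0.0447
[0.49895253 0.07121601 0.34076092] [-2.52394658  4.99602208 -1.05132389] [1.57419089 0.65428743 0.01384618]
```

```bash
python3 -m inch '0 -0.0006 0.0004 0 0;0 -0.0005 0.0003 0 0;0 0 0 0 0;0 0 0 0.0005 0;0 0 0 0 0'
python3 -c "
from h import *
s=r.read_state();print(s['ee_pos'],s['contact_force'],s['ft_torque'])"
```

```text
time: 21.35
ee_pos: [0.4981, 0.0717, 0.34]
tcp_rot: [-0.0, 0.747, -0.665, 0.0]
contact_force: [-0.4, 1.8, -2.3]
width: 0.0445
[0.49814936 0.07168394 0.34001464] [-0.43766992  1.80276566 -2.32552144] [0.7817418  0.14031473 0.00381122]
```

```bash
python3 -m inch '0 -0.0005 0 0.001 0;0 0 0 0.001 0;0 0 0 0 0;0 0 0 0 0;0 0 0 0 0'
python3 -c "
from h import *
s=r.read_state();print(s['ee_pos'],s['contact_force'],s['ft_torque'])"
```

```text
time: 21.85
ee_pos: [0.4979, 0.0721, 0.3379]
tcp_rot: [0.0, 0.747, -0.665, 0.0]
contact_force: [-0.5, -0.8, -3.6]
width: 0.0443
[0.49794781 0.07213808 0.33791683] [-0.46739901 -0.79830726 -3.63135689] [ 0.02134199 -0.0243773   0.0257497 ]
```

```bash
python3 -m inch '0 0 0 0.001 0;0 0 0 0.001 0;0 0 0 0.001 0;0 0 0 0 0;0 0 0 0 0'
python3 -m inch '0 0 0 0.001 0;0 0 0 0.0005 0;0 0 0 0 0;0 0 0 0 0;0 0 0 0 0'
```

```text
time: 22.35
ee_pos: [0.4979, 0.0725, 0.335]
tcp_rot: [0.0, 0.747, -0.665, 0.0]
contact_force: [-0.1, 0.2, -4.2]
width: 0.0446
time: 22.85
ee_pos: [0.498, 0.0725, 0.3336]
tcp_rot: [-0.0, 0.747, -0.665, 0.0]
contact_force: [-0.7, -0.0, -2.3]
width: 0.0443
```

Forces are clean and the foot is in the slot, about 8.5 mm below pin-top level. From the free positions, the column axis sits about 2.9 mm to tool −y of the TCP. So as I turn the relief back to the scanner I shift +x by 0.25 mm per 5°.

```bash
python3 -m inch '0 0 0 0.0004 0;0 0.00025 0 0 -5;0 0.00025 0 0 -5;0 0.00025 0 0 -5;0 0 0 0 0'
python3 -c "
from h import *
s=r.read_state();print(s['ee_pos'],s['contact_force'],s['ft_torque'])"
```

```text
time: 23.35
ee_pos: [0.4984, 0.0716, 0.3335]
tcp_rot: [-0.001, 0.827, -0.562, 0.0]
contact_force: [0.9, 0.4, 0.8]
width: 0.0446
[0.49840985 0.07163857 0.33352956] [0.89248341 0.35644975 0.82721959] [ 0.22351951  0.02475175 -0.13978082]
```

```bash
python3 -m inch '0 0.00025 0 0 -5;0 0.00025 0 0 -5;0 0.00025 0 0 -5;0 0.00025 0 0 -5;0 0.00025 0 0 -5'
python3 -c "
from h import *
s=r.read_state();print(s['ee_pos'],s['contact_force'],s['ft_torque'])"
```

```text
time: 23.85
ee_pos: [0.499, 0.0708, 0.3335]
tcp_rot: [-0.001, 0.929, -0.37, 0.0]
contact_force: [-0.4, 0.4, 2.2]
width: 0.0446
[0.49903832 0.07076799 0.33353025] [-0.42960478  0.4388845   2.19952206] [ 0.24526429  0.22052732 -0.29988917]
```

```bash
python3 -m inch '0 0.00025 0 0 -5;0 0.00025 0 0 -5;0 0.00025 0 0 -5;0 0 0 0 0;0 0 0 0 0'
python3 fit.py
```

```text
time: 24.35
ee_pos: [0.4996, 0.0703, 0.3335]
tcp_rot: [-0.0, 0.969, -0.247, 0.0]
contact_force: [-0.3, 1.6, 3.9]
width: 0.0447
up 61.4502309646259
faceplate [0.5008 0.0724] 0.31
disc [0.5029 0.0731] 1.74
[0.49956045 0.07039008 0.33347929]
[244. 259. 281. 287.] 112.2
[277. 291. 239. 264.] 112.3
[387. 377. 442. 419.] 110.8
[ 71. 143.  12. 114.] 124.0
[435. 296. 559. 381.] 116.4
[25. 34. 97. 69.] 125.8
[  0. 358.  24. 370.] 114.8
[325. 151. 294. 138.] 130.0
[320. 253. 291. 240.] 125.9
[294. 212. 317. 227.] 118.1
[134.  65. 182.  88.] 126.1
[171. 281. 128. 264.] 125.7
[ 99.  74. 124.  87.] 124.0
[102. 158.  72. 146.] 128.5
[46. 75. 19. 67.] 135.0
[535. 331. 558. 352.] 111.1
[ 83. 135. 123. 153.] 125.6
[211. 131. 187. 119.] 125.7
[159. 106. 127.  90.] 125.6
[283.30667618 299.67543876] 149
line 149 112.236916 [0.49831933 0.08085461]
```

```bash
python3 -m inch '0 0.00025 0 0 -5;0 0.00025 0 0 -5;0 0.0002 0 0 -3.7;0 0 0 0 0;0 0 0 0 0'
python3 fit.py | grep -v '\['
python3 look.py h.png | tail -1
```

```text
time: 24.9
ee_pos: [0.5002, 0.0701, 0.3335]
tcp_rot: [-0.0, 0.992, -0.129, 0.0]
contact_force: [-0.9, 1.8, 5.3]
width: 0.0447
up 75.17928264080754
26.3 [0.50015976 0.07013536 0.33348704] [-2.10154228e-04  9.91632292e-01 -1.29094148e-01  2.32779072e-04] [-0.66  0.34  0.54  2.05 -0.24  0.81 -0.23] [-1.26  1.34  6.75] [ 0.379  0.512 -0.085] 0.043885920191925706
```

View pics/h.png

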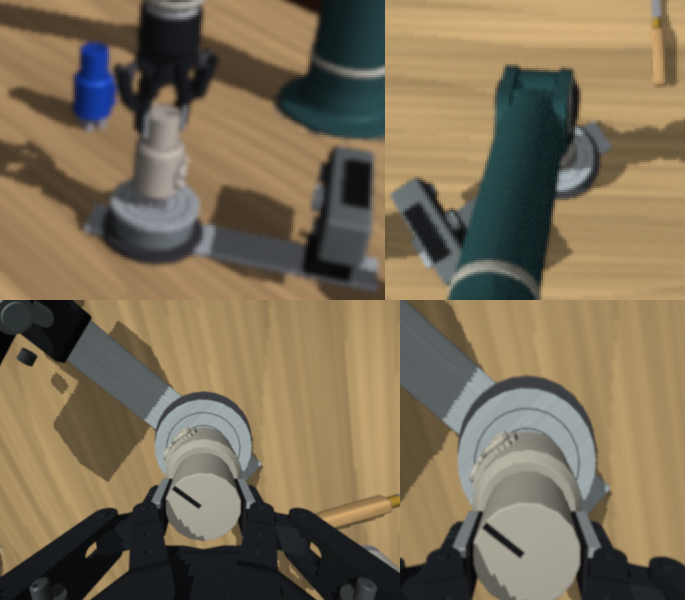

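The picture shows the column seated on the faceplate with the line towards the scanner at about 125.9°, against a bar direction of about 125.9°. I ease the down force and open gradually.

```bash
python3 -m inch '0 0 0 -0.0004 0;0.58 0 0 0 0;0.65 0 0 0 0;0.8 0 0 0 0;1 0 0 0 0'
python3 -m inch '1 0 0 0 0;1 0 0 0 0;1 0 0 -0.02 0;1 0 0 -0.04 0;1 0 0 -0.04 0'
python3 -m inch '1 0 0 -0.03 0;1 0 0 0 0;1 0 0 0 0;1 0 0 0 0;1 0 0 0 0'
cat > chk.py <<'E'
from h import *
w=vision.read_camera("wrist");g=cv2.cvtColor(w["image"],cv2.COLOR_BGR2GRAY)
o=(.5008,.0724,.193);u=proj(w,o);print("pred top centre",u)
m=np.zeros_like(g);cv2.circle(m,tuple(int(x) for x in u),24,255,-1)
ys,xs=np.where((m>0)&(g<90))
P=np.array([at_z(w,(x,y),.193)[:2] for x,y in zip(xs,ys)]);v=cv2.fitLine(P.astype(np.float32),cv2.DIST_L2,0,.0001,.0001).ravel();print("line",len(P),np.degrees(np.arctan2(v[1],v[0]))%180,P.mean(0))
for l in cv2.createLineSegmentDetector().detect(g)[0][:,0]:
    if np.hypot(l[2]-l[0],l[3]-l[1])>30:
        a,b=at_z(w,l[:2],.02),at_z(w,l[2:],.02);an=np.degrees(np.arctan2(*(b-a)[1::-1]))%180
        if abs(an-126)<5: print(l.round(),an.round(1))
sc=vision.read_camera("scene")
for p in (w,sc):
  for k in("column","neck","relief","scanner_lens"):
    print(k,[(round(d["p"],2),np.round(d["position"],1)) for d in landmark_of(p,k)[:2]])
print("home pred neck",proj(sc,(.5008,.0724,.176)),"short",proj(sc,(.5008,.0724,.185)))
a=sc["image"][140:280,240:420]
cv2.imwrite("pics/i.png",np.hstack([cv2.resize(a,(360,280),interpolation=3),cv2.resize(w["image"],(374,280),interpolation=3)]))
st=r.read_state();print(st["ee_pos"],st["contact_force"])
E
python3 chk.py
```

```text
time: 26.8
ee_pos: [0.4999, 0.0698, 0.3333]
tcp_rot: [0.0, 0.992, -0.128, -0.0]
contact_force: [-0.1, 0.6, -0.4]
width: 0.0803
time: 27.3
ee_pos: [0.4997, 0.0698, 0.4342]
tcp_rot: [0.001, 0.992, -0.128, -0.001]
contact_force: [0.2, 1.0, 0.3]
width: 0.0852
time: 27.8
ee_pos: [0.4996, 0.07, 0.4622]
tcp_rot: [0.001, 0.992, -0.128, -0.001]
contact_force: [-0.6, 0.6, 0.7]
width: 0.0856
pred top centre [285.09384427 211.0913167 ]
line 61 125.25887 [0.49512459 0.08217632]
[519. 316. 559. 353.] 124.2
[59. 83. 22. 55.] 125.1
[ 58. 126.  11.  92.] 126.2
[205.  60. 235.  86.] 126.3
[188. 220. 159. 199.] 126.1
column [(0.81, array([288.8, 182.3])), (0.53, array([262., 343.]))]
neck [(0.68, array([283.9, 206. ])), (0.32, array([470.9, 239.8]))]
relief [(0.81, array([263.6, 174.2]))]
scanner_lens [(0.82, array([135.4,  66.7]))]
column [(0.72, array([311.1, 232. ])), (0.69, array([279.5, 195.8]))]
neck [(0.74, array([281.4, 166.6])), (0.59, array([318. , 199.7]))]
relief [(0.95, array([321.5, 219.4])), (0.55, array([294.6, 180. ]))]
scanner_lens [(0.87, array([386.7, 229.7]))]
home pred neck [315.21675273 196.96955938] short [315.4779554  194.12890518]
[0.49997468 0.06989023 0.46346938] [ 0.87995462  0.62358378 -1.4712772 ]
```

View pics/i.png

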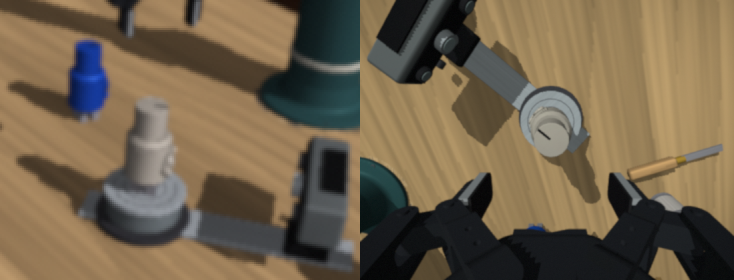

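```bash
python3 -c "
from h import *
print(r.hand_in())"
```

```text
the job is handed in; nothing more can be done
None
```

The white column is on the turntable spigot, fully home as far as I can tell, with its relief facing the scanner. The job is handed in at about 28 s, with the gripper open and about 13 cm above the column.

- **Seating:** I rested the foot on the drive pin with about 7 to 12 N of push. Turning it about 65–70° one way, a slot found the pin. The foot then went down with almost no force and stopped about 8.6 mm below the pin-rest height. That is slightly less than the nominal 9 mm. The final height matches a fully home column to within 1 mm or so, and the network's neck point in the last scene picture (row 199.7) favours home (197.0) over 9 mm short (194.1).
- **Facing:** I turned the column back with the faceplate following. While still gripped, it faced about 125.9°, against about 125.9° for the rig. After release, the last picture's coarser reading was 125.3° against about 126.1°, so it agrees to within about 1°.
- **Bystanders:** I did not re-measure the tin, mallet, carton or chisel at the end. The arm kept clear of them, and the highest measured wrist force component was under 10 N.
- **Grasp:** The column was held about 3 mm off centre. This gave side forces of up to about 6 N on the spigot until I corrected it. Gripping also probably shifted the column about 3 mm on the bench.

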